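# Run a dial probe along a microscope stage seam and hold the reading

### The arm

A 6-joint arm with a two-finger parallel gripper is mounted at the origin on the work surface. World frame = base frame: x ahead of the robot, y to its left, z up, the work surface at z = 0. Lengths are in m, angles in rad, forces in N, time in s.
With the tool pointing down it reaches from about 0.3 to 1 m from the base axis. Payload 5.1 kg.
Tool frame: the origin (TCP) lies at the very end of the fingers, on their centre line; the grasp point (between the pads) lies 19 mm behind it; z points along the fingers, y is the line along which they close (so a half turn about z gives the same grasp; the last joint's range is limited). The gripper opens to 95 mm and grips with 3 to 60 N. Pads are 20 mm wide; open, the fingers measure 119 mm over their backs; the gripper's body (75 mm by 180 mm) begins 59 mm behind the grasp point.
Start: joints at [-1.333, 0.124, 1.65, -0, 1.367, -0.083], TCP at [0.205, -0.617, 0.215] pointing down, gripper open.
Joint ranges: [-2.61, 2.61], [-1.02, 2.33], [0.03, 2.71], [-1.35, 4.49], [0.32, 2.68], [-2.91, 2.91]. Speed limits (rad/s): [2.57, 2.57, 3.14, 3.14, 3.14, 3.14].

### API

Orientations are given as a unit quaternion [x, y, z, w].
In Python, from plant import robot, cams gives the robot as it stands. The module is installed in compiled form; this text tells all that it offers.
- The arm moves only by the tool drive_tool, never from a script. Its argument "deltas" is a list of rows, each a list of 2 entries, a list of its own where there are three numbers: the shift along the world's x, y, z in mm, then the turn about the world's z in degrees. In form: [[[x, y, z], yaw], ...]. A call has 1 to 20 rows; each row shifts and turns the commanded pose from where the row before left it; what a row does not reach is not made up. A row lasts 1/12 s, in which the tool goes at most 41.7 mm and 7.16 degrees, less where a joint would pass 70% of its speed; a pose out of reach is approached as far as the arm can. A call is refused whole if a number of a shift passes 41.7 or a number of a turn 7.16, either way. A call with a gripper value outside its range is refused whole. "jaw" is the opening, from 0 (shut) to 1 (fully open), set as the call begins (left out, the last holds). The fingers move at their own pace and stop on an object; "newtons" is the grip in N (left out, the last holds). Time passes only in rows, so rows that do not move let the fingers close. It gives the time, the measured TCP pose, the force, the opening and the grip force at its end, in the units of the state.
- robot.observe(): the state, without advancing time (a new reading comes with each control period).
- cams.grab_frame(name): name is "scene" or "top" or "wrist"; returns a dict with "image" (400x640x3 uint8, red, green, blue), "range_z" (400x640 float32, m along the optical axis (not along the pixel's ray), 0 where there is no reading), "K" (3x3 intrinsics, pixels), "dist_coeffs" ([k1, k2, p1, p2, k3] as OpenCV has them; the pictures are not rectified), "camera_from_world" (4x4, takes a point from world to camera coordinates). Camera axes: x right, y up, looking along -z (the intrinsics and any distortion apply to the point x, -y, -z); pixel columns grow to the right and rows downward; lengths in m; the calibration is good to about 2 mm. A picture is of the moment at which its call begins.
- robot.job_done(): hands the job in; it is judged then, once.
Trained networks look in a picture, given as the dict that the camera call returned (one of the last four; its "shot" number tells which), for a name from the list of things; names that differ only in an ending like _2 or _b are one class to them, and where a whole thing is asked for, a point or a joint stands for the part that bears it (a point fixed in the world has none). Each returns a list of dicts, best first, with "p" (0 to 1); they miss things now and then, are a little off and sometimes report something else, mostly with a low value. They report only what shows in the picture. A call takes as long as a camera call. They do not tell look-alikes from the thing itself.
- cams.outline_of(picture, query): "mask" (400x640 bool, what is visible of it) and "box" ([left, top, right, bottom] in pixels, round what is visible of it).
- cams.tip_of(picture, query): "uv" ([column, row] in pixels: a listed point, or the origin of a listed thing).
The state is a dict: "clock": time; "joint_positions": joint angles; "dq": joint speeds; "tau": joint torques, N m; "ee_pos": TCP position; "tcp_rot": TCP orientation; "force": force on the tool from outside, world axes, zero at the start; "ft_torque": the same for the moment, N m; "finger_gap": finger opening in m; "finger_force": force on a finger pad.
Only numpy, scipy, OpenCV 4.12 (cv2) and the standard library are available. Lean on these libraries where they do the work, as an engineer would, in place of code of your own. Each camera call takes 0.05 s, during which the arm holds its last target. There are 200 camera calls.

### The job

Lift the sprung dial probe out of its stand, set its tip gently on the red dot of the sloping microscope stage plate, and run it slowly, about two centimetres a second, along the black seam to the blue dot, with the probe square to the sloping face and in light contact; touch the plate nowhere but along this seam. Finish while still holding the probe there: tip at rest on the blue dot, square to the face, its plunger pressed in to about half of its travel. Leave the other things on the bench where they are.

Things in the scene. Friction and masses are not known exactly. Their poses are not given: they have to be found in the camera images.
- stage_plate: Fixed flat rigid grey plate 180 x 220 mm with a flush aluminium insert outlined by a 3 mm black seam. Origin: centre of the upper face, 65 mm above the bench. z: outward normal of the face, 20 deg (0.35 rad) from vertical; x: up the slope, roughly away from the robot; y: level. The seam to follow is the insert's lower long edge: the line x = -25 mm, z = 0, y = -85 to 85 mm.
- mark_start: Red dot, 14 mm across, flat on the seam, 38 to 55 mm to one side of the plate's middle: where the tip is set down. Origin: its centre on the face. Red and blue may be either way round. Take the slope from the stage plate, not from the dot's axes.
- mark_end: Blue dot, 14 mm across, flat on the same seam on the other side of the middle: where the tip ends and stays. Origin: its centre on the face.
- probe: Sprung dial probe, about 0.1 kg, hanging upright in its stand. Origin: on its axis under the yellow collar, 60 mm above the bench in the stand. z: up its axis, tip to dial. Collar 32 mm wide, z = 0 to 5 mm; grey square handle 22 x 22 mm, sides along x and y, z = 5 to 50 mm, dial on top to 53 mm; steel barrel 14 mm wide down to z = -40 mm, then a 6 mm plunger, its free tip at z = -55 mm.
- probe_tip (a point): Lowest point of the ball tip (radius 3 mm) of the plunger; it moves up the probe's axis with the plunger.
- plunger (a joint): How far the plunger is pushed into the probe: 0 m free, 0.012 m bottomed. Spring: 0.5 N to start it, plus 0.25 N per mm (about 2 N at 6 mm, 3.5 N at the stop).
- rest: Fixed grey inclined rest under the stage plate, foot 170 x 200 mm; the plate's near edge is 34 mm and its far edge 96 mm above the bench. Origin: centre of its underside, z up.
- stand: Fixed green block, 70 x 70 mm, 60 mm high, with an upright through hole 18 mm across in its middle that carries the probe; the probe lifts straight out (55 mm to clear). It is on the left or right of the plate. Origin: centre of its underside.
- objective: Bystander: loose black microscope objective standing on the bench, 34 mm across, 50 mm high, on the other side of the plate from the stand. Origin: centre of its underside.
- dish: Bystander: loose clear shallow dish, 90 mm across, 16 mm high. Origin: centre of its underside.
- slide_box: Bystander: loose blue slide box 80 x 100 x 30 mm. Origin: centre of its underside.
There are look-alikes about, which are no part of the job. Of the things that look like the probe, take the one that is farthest from the robot's base at the start.

How it is judged:
By the outcome, as a careful person would: the job done as asked, in the order asked, and still so for the second after the job is handed in, while the arm keeps its last pose, push and grip.
It also fails if it takes over 48 s, if anything falls off the work surface, if the arm or the gripper's body presses on something with over 40 N, if the wrist force passes 120 N, or if a joint passes its speed limit or range.

## Working session

There is one attempt and no reset: what is moved stays moved. The work goes in short steps, Python scripts to look and compute and a tool call to move; the robot and the scene stay as the last step left them, time stands still between calls to the robot, and variables do not carry over. Pictures are saved under pics/ and viewed, at most 10 in all, crops included, and the job is handed in when it is done.

Besides the shell and the picture viewer there is one more tool, called after ">>>" as name([rows], argument=value, ...), one row to a line, values as JSON. drive_tool: Moves the arm, as the interface text tells. Its arguments: {"type":"object","properties":{"deltas":{"type":"array","items":{"type":"array"}},"jaw":{"type":"number"},"newtons":{"type":"number"}},"required":["deltas"]}

```bash
mkdir -p pics
cat > h.py <<'E'
import numpy as np, cv2, pickle
from plant import robot, cams
def grab(n,save=None):
    f=cams.grab_frame(n)
    if save: cv2.imwrite('pics/'+save,f['image'][:,:,::-1])
    return f
def ray(f,uv):
    p=cv2.undistortPoints(np.array([[uv]],float),f['K'],np.array(f['dist_coeffs'],float))[0,0]
    return np.array([p[0],-p[1],-1.])
def w(f,pc):
    return (np.linalg.inv(f['camera_from_world'])@np.append(pc,1))[:3]
def at_depth(f,uv,r=1):
    u,v=map(int,np.round(uv)); d=f['range_z'][max(v-r,0):v+r+1,max(u-r,0):u+r+1]; d=d[d>0]
    return w(f,ray(f,uv)*np.median(d)) if d.size else None
def at_plane(f,uv,n,p0):
    o=w(f,np.zeros(3)); d=w(f,ray(f,uv))-o
    return o+d*(np.dot(n,np.array(p0)-o)/np.dot(n,d))
def at_z(f,uv,z): return at_plane(f,uv,np.array([0,0,1.]),[0,0,z])
def proj(f,P):
    q=(f['camera_from_world']@np.append(P,1))[:3]
    return cv2.projectPoints(np.array([[q[0],-q[1],-q[2]]]),np.zeros(3),np.zeros(3),f['K'],np.array(f['dist_coeffs'],float))[0][0,0]
E
python3 - <<'E'
from h import *
np.set_printoptions(precision=4,suppress=True)
print(robot.observe())
for n in ['scene','top']:
    f=grab(n,n+'0.png')
    print(n,'cam',w(f,np.zeros(3)))
    for q in ['probe','stage_plate','mark_start','mark_end','stand','objective','dish','slide_box']:
        for d in cams.tip_of(f,q): print(q,round(d['p'],2),np.round(d['uv'],1),at_depth(f,d['uv']))
E
```

```text
{'clock': 0.0, 'joint_positions': array([-1.3326,  0.1245,  1.6517, -0.    ,  1.3675, -0.0826]), 'dq': array([ 0.0005,  0.0005,  0.001 , -0.0006, -0.0018, -0.0004]), 'tau': array([ -0.0019, -41.7612, -35.9929,   0.0773,   0.0493,  -0.0002]), 'ee_pos': array([ 0.2048, -0.6162,  0.2134]), 'tcp_rot': array([ 0.9872,  0.1597, -0.0001, -0.001 ]), 'force': array([ 0.3799,  0.0926, -0.2742]), 'ft_torque': array([-0.007 ,  0.0307,  0.0184]), 'finger_force': 0.0, 'finger_gap': 0.09521887260577315}
scene cam [1.3473 0.2045 0.8138]
probe 0.82 [193.7 172.3] [ 0.4502 -0.3126  0.0694]
probe 0.53 [242.5 167. ] [ 0.4051 -0.2037  0.0656]
probe 0.5 [209.9 153.4] [ 0.3511 -0.3111  0.0564]
stage_plate 0.76 [301.9 205.2] [ 0.5168 -0.0272  0.0624]
stage_plate 0.25 [458.4 295.3] [0.6682 0.325  0.0066]
stand 0.7 [196.9 189.4] [ 0.4732 -0.3016  0.0357]
stand 0.4 [171.4 255.7] [ 0.6884 -0.2721  0.0328]
objective 0.64 [437.9 221.3] [0.4695 0.2788 0.0177]
dish 0.6 [463.7 293.9] [0.6609 0.3357 0.0043]
slide_box 0.96 [171.1 256.6] [ 0.6904 -0.2721  0.0322]
top cam [0.4091 0.0237 1.1196]
probe 0.74 [477.1 233.3] [ 0.4431 -0.306   0.0982]
probe 0.7 [319.7 201.8] [0.5078 0.0295 0.0578]
probe 0.57 [431.  256.2] [ 0.3933 -0.2055  0.1069]
probe 0.54 [467.9 235.9] [ 0.4383 -0.2981  0.0593]
probe 0.48 [479.6 283.4] [ 0.3384 -0.3077  0.1053]
stage_plate 0.98 [344.8 197.2] [ 0.5186 -0.0256  0.0628]
stage_plate 0.38 [342.6 201.5] [ 0.5092 -0.021   0.0599]
mark_start 0.38 [318.5 202.9] [0.5055 0.0321 0.0562]
mark_end 0.49 [364.8 209.8] [ 0.4919 -0.0703  0.0585]
stand 0.76 [469.6 236.1] [ 0.4378 -0.3003  0.0642]
objective 0.58 [210.8 228.3] [0.4454 0.2705 0.0457]
dish 0.63 [190.2 142.8] [0.6467 0.3372 0.0035]
slide_box 0.69 [456.  142.1] [ 0.6547 -0.2823  0.029 ]
```

View pics/top0.png

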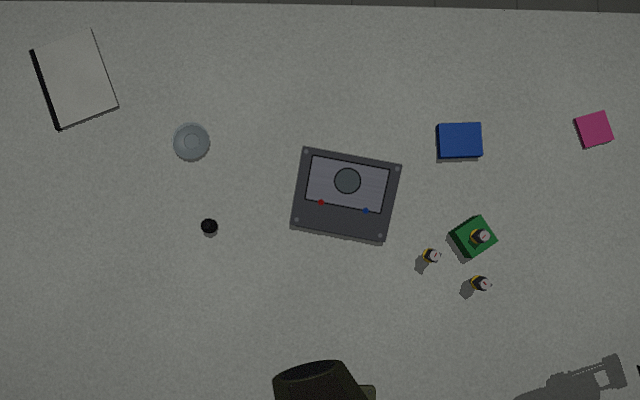

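View pics/scene0.png

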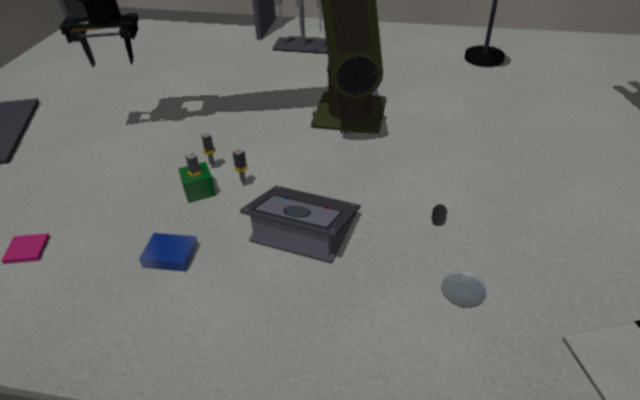

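Run:
```python
from h import *
np.set_printoptions(precision=4,suppress=True)
f=grab('top'); im=f['image'].astype(int)
hsv=cv2.cvtColor(f['image'],cv2.COLOR_RGB2HSV)
m=max(cams.outline_of(f,'stage_plate'),key=lambda d:d['p'])['mask']
m=cv2.erode(m.astype(np.uint8),np.ones((7,7)))>0
vs,us=np.nonzero(m&(f['range_z']>0)); P=np.array([at_depth(f,(u,v),0) for u,v in zip(us,vs)])
for _ in range(4):
    A=np.c_[P[:,:2],np.ones(len(P))]; c=np.linalg.lstsq(A,P[:,2],rcond=None)[0]; r=P[:,2]-A@c; P=P[abs(r)<max(2*r.std(),.002)]
n=np.array([-c[0],-c[1],1]);n/=np.linalg.norm(n)
print('normal',n,np.degrees(np.arccos(n[2])),'yaw',np.degrees(np.arctan2(-n[1],-n[0])),r.std(),len(P))
p0=P.mean(0)
box=np.zeros((400,640),bool);box[140:250,285:405]=True
for nm,mm in [('red',(im[:,:,0]>im[:,:,1]+50)&(im[:,:,0]>im[:,:,2]+50)&box),('blue',(im[:,:,2]>im[:,:,0]+50)&box)]:
    v,u=np.nonzero(mm); uv=(u.mean(),v.mean()); print(nm,len(u),uv,at_plane(f,uv,n,p0))
# plate outline
mm=max(cams.outline_of(f,'stage_plate'),key=lambda d:d['p'])['mask'].astype(np.uint8)
c_=max(cv2.findContours(mm,0,2)[0],key=cv2.contourArea); b=cv2.boxPoints(cv2.minAreaRect(c_)); B=np.array([at_plane(f,q,n,p0) for q in b]); print('corners',B,'centre',B.mean(0))
# stand top
g=((im[:,:,1]>im[:,:,0]+25)&(im[:,:,1]>im[:,:,2]+25)); g[:200]=0
z=f['range_z']; v,u=np.nonzero(g)
Q=np.array([at_depth(f,(a,b_),0) for a,b_ in zip(u,v)]); Q=Q[Q[:,2]>.055]
rr=cv2.minAreaRect((Q[:,:2]*1000).astype(np.float32)); print('stand',rr,np.median(Q[:,2]))
```

```text
normal [-0.3401  0.0566  0.9387] 20.16973519149108 yaw -9.441915742284444 0.0016106233800875685 5807
red 25 (np.float64(320.4), np.float64(201.96)) [0.5076 0.028  0.0567]
blue 22 (np.float64(365.27272727272725), np.float64(210.1818181818182)) [ 0.4912 -0.0715  0.0567]
corners [[ 0.4595  0.1019  0.0348]
 [ 0.6288  0.0695  0.0981]
 [ 0.5919 -0.1477  0.0978]
 [ 0.4212 -0.1249  0.0346]] centre [ 0.5253 -0.0253  0.0663]Traceback (most recent call last):
  File "<stdin>", line 22, in <module>
ValueError: setting an array element with a sequence. The requested array has an inhomogeneous shape after 1 dimensions. The detected shape was (676,) + inhomogeneous part.
```

>>> drive_tool([
  [[22,30,5],0],
  [[22,30,5],0],
  [[22,30,5],0],
  [[22,30,5],0],
  [[22,30,0],0],
  [[22,30,0],0],
  [[22,30,0],0],
  [[22,30,0],0],
  [[22,30,0],0],
  [[22,30,0],0],
  [[0,0,0],0],
  [[0,0,0],0],
], jaw=1)

```text
clock: 2.05
ee_pos: [0.4258, -0.3156, 0.2349]
tcp_rot: [0.987, 0.162, -0.0, 0.0]
force: [-0.2, 0.4, 0.7]
finger_gap: 0.0949
finger_force: 0.0
```

Run:
```python
from h import *
np.set_printoptions(precision=4,suppress=True)
f=grab('wrist','wr1.png'); print('cam',w(f,np.zeros(3)))
for q in ['probe','stand']:
  for d in cams.tip_of(f,q): print(q,round(d['p'],2),d['uv'],at_depth(f,d['uv']))
z=f['range_z']; v,u=np.nonzero(z>0); 
fc=np.array([ray(f,(a,b)) for a,b in zip(u,v)])*z[v,u][:,None]
Mi=np.linalg.inv(f['camera_from_world']); P=fc@Mi[:3,:3].T+Mi[:3,3]
im=f['image'].astype(int); c=im[v,u]
g=(c[:,1]>c[:,0]+20)&(c[:,1]>c[:,2]+20)&(abs(P[:,2]-.06)<.005)
if g.sum(): print('stand',cv2.minAreaRect((P[g,:2]*1000).astype(np.float32)),g.sum())
d=np.hypot(P[:,0]-.44,P[:,1]+.303)<.04
for lo,hi in [(.105,.13),(.098,.105),(.08,.1),(.06,.07)]:
  s=d&(P[:,2]>lo)&(P[:,2]<hi)
  if s.sum()>20: print(lo,s.sum(),cv2.minAreaRect((P[s,:2]*1000).astype(np.float32)),np.median(P[s,2]))
```

```text
cam [ 0.5029 -0.2892  0.4054]
probe 0.95 [323.7, 171.9] [ 0.4484 -0.3113  0.1114]
probe 0.93 [233.3, 178.6] [ 0.4048 -0.22    0.0881]
probe 0.6 [303.2, 244.2] [ 0.3513 -0.3185  0.0838]
stand 0.67 [325.4, 164.5] [ 0.4501 -0.3133  0.0733]
stand ((439.06201171875, -316.78265380859375), (70.33094787597656, 69.82246398925781), 34.145103454589844) 2611
0.105 460 ((439.2845458984375, -316.5917663574219), (22.04595947265625, 22.092485427856445), 45.17170333862305) 0.11211541365653876
0.098 23 ((447.860595703125, -313.33233642578125), (11.00586223602295, 24.945266723632812), 11.417557716369629) 0.10090491955954267
0.08 75 ((447.0207824707031, -316.59808349609375), (14.236202239990234, 29.40695571899414), 0.8304430842399597) 0.09096606791253259
0.06 1468 ((439.06488037109375, -313.14276123046875), (66.12554931640625, 63.7368049621582), 34.23698425292969) 0.06078687814865352
```

View pics/wr1.png

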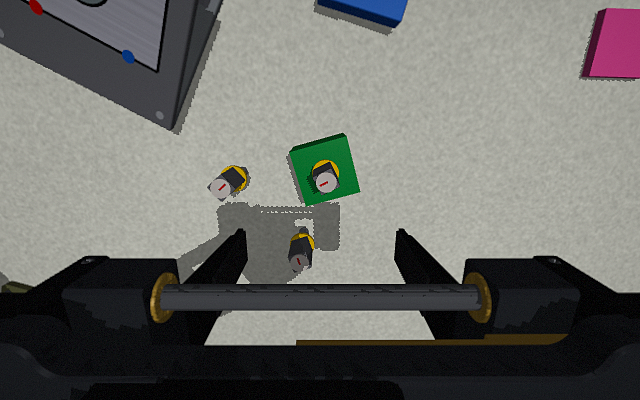

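Run:
```python
from h import *
i=cv2.imread('pics/wr1.png')[125:212,275:370]
cv2.imwrite('pics/crop1.png',cv2.resize(i,None,fx=6,fy=6,interpolation=cv2.INTER_CUBIC))
f=grab('wrist')
# sense of world axes in image at probe
for p in ([.4392,-.3167,.11],[.4592,-.3167,.11],[.4392,-.2967,.11],[.4392,-.3167,.065]): print(p,(proj(f,np.array(p))-[275,125])*6)
z=f['range_z']; v,u=np.nonzero(z>0)
fc=np.array([ray(f,(a,b)) for a,b in zip(u,v)])*z[v,u][:,None]
Mi=np.linalg.inv(f['camera_from_world']); P=fc@Mi[:3,:3].T+Mi[:3,3]
d=np.hypot(P[:,0]-.4392,P[:,1]+.3167)<.02
s=d&(P[:,2]>.07)&(P[:,2]<.1085)
q=P[s]-[.4392,-.3167,0]
t=np.arange(-90,91,15)+0
best=[]
for a in np.arange(0,90,3):
    r=np.radians(a); x=q[:,0]*np.cos(r)+q[:,1]*np.sin(r); y=-q[:,0]*np.sin(r)+q[:,1]*np.cos(r)
    best.append((np.median(abs(np.maximum(abs(x),abs(y))-.011))*1e3,a))
print(s.sum(),sorted(best)[:8])
```

```text
[0.4392, -0.3167, 0.11] [295.19717902 327.82605318]
[0.4592, -0.3167, 0.11] [332.58554022 218.63181301]
[0.4392, -0.2967, 0.11] [184.94308997 292.14686045]
[0.4392, -0.3167, 0.065] [292.22136782 277.15833629]
145 [(np.float64(0.13386135233322757), np.int64(45)), (np.float64(0.2538005488209958), np.int64(48)), (np.float64(0.297979658515541), np.int64(42)), (np.float64(0.506768615052864), np.int64(51)), (np.float64(0.5334548942249936), np.int64(39)), (np.float64(0.7394410092020597), np.int64(36)), (np.float64(0.7519812710764135), np.int64(54)), (np.float64(0.9135287545272066), np.int64(57))]
```

View pics/crop1.png

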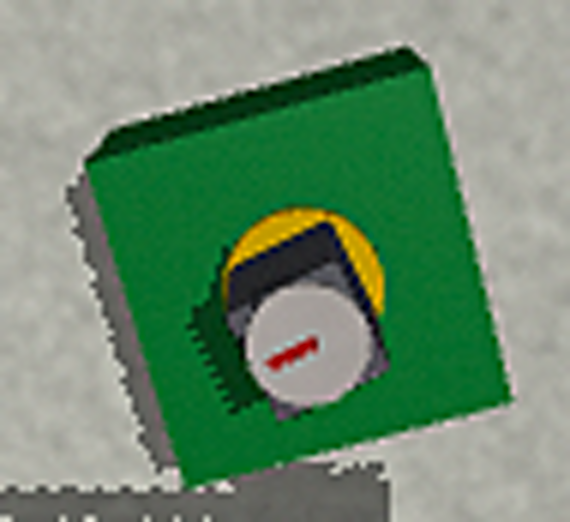

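>>> drive_tool([
  [[7,0,-20],6.6],
  [[7,-0.5,-25],6.6],
  [[0,0,-25],6.6],
  [[0,0,-25],6.6],
  [[0,0,-25],0],
  [[0,0,-20],0],
  [[0,0,-14],0],
  [[0,0,-8],0],
  [[0,0,-2],0],
  [[0,0,0],0],
], jaw=0.7)

```text
clock: 3.08
ee_pos: [0.4384, -0.318, 0.0705]
tcp_rot: [0.925, 0.38, -0.0, -0.0]
force: [0.4, 0.7, -0.1]
finger_gap: 0.0666
finger_force: 0.0
```

>>> drive_tool([
  [[0,0,0],0],
  [[0,0,0],0],
  [[0,0,0],0],
  [[0,0,0],0],
  [[0,0,0],0],
  [[0,0,0],0],
], jaw=0, newtons=6)

```text
clock: 3.58
ee_pos: [0.4391, -0.3174, 0.071]
tcp_rot: [0.925, 0.381, 0.0, 0.0]
force: [0.1, 0.4, 0.1]
finger_gap: 0.032
finger_force: 0.0
```

>>> drive_tool([
  [[0,0,0],0],
  [[0,0,0],0],
  [[0,0,0],0],
  [[0,0,0],0],
])

```text
clock: 3.92
ee_pos: [0.439, -0.3173, 0.0707]
tcp_rot: [0.925, 0.381, 0.0, -0.0]
force: [-0.2, 0.4, 1.1]
finger_gap: 0.0221
finger_force: 6.0
```

>>> drive_tool([
  [[0,0,5],0],
  [[0,0,10],0],
  [[0,0,10],0],
  [[0,0,6],0],
  [[0,0,0],0],
  [[0,0,0],0],
])

```text
clock: 4.42
ee_pos: [0.4394, -0.3178, 0.1028]
tcp_rot: [0.925, 0.381, 0.0, 0.001]
force: [0.7, 0.4, -1.3]
finger_gap: 0.022
finger_force: 6.0
```

>>> drive_tool([
  [[-1,-1,0],0],
  [[-2,-2,0],0],
  [[-2,-2,0],0],
  [[-2,-2,0],0],
  [[-2,-2,0],0],
  [[-2,-2,0],0],
  [[-2,-2,0],0],
  [[-2,-2,0],0],
  [[-2,-2,0],0],
  [[0,0,0],0],
  [[0,0,0],0],
], newtons=4)

```text
clock: 5.33
ee_pos: [0.4216, -0.3347, 0.1016]
tcp_rot: [0.925, 0.381, -0.0, 0.0]
force: [-0.0, -0.5, -1.3]
finger_gap: 0.022
finger_force: 4.0
```

Run:
```python
from h import *
f=grab('wrist','wr2.png'); 
for q in ['probe','probe_tip']:
  for d in cams.tip_of(f,q): print(q,round(d['p'],2),d['uv'],at_depth(f,d['uv']))
print(robot.observe()['force'],robot.observe()['finger_gap'])
```

```text
probe 0.85 [318.4, 225.0] [ 0.43352412 -0.32083689  0.11298695]
probe 0.66 [175.9, 134.7] [ 0.40401524 -0.22066803  0.08087312]
[-0.5341575  -0.85757488 -1.7457613 ] 0.021996385322030267
```

View pics/wr2.png

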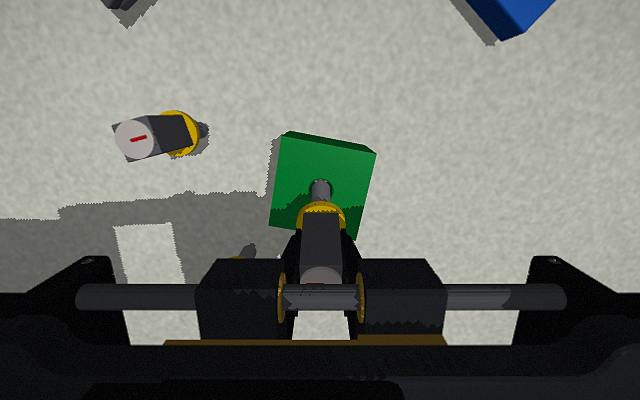

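>>> drive_tool([
  [[0,0,0],0],
  [[0,0,0],0],
  [[0,0,0],0],
  [[-1,-1,4],0],
  [[-2,-2,8],0],
  [[-2,-2,8],0],
  [[-2,-2,8],0],
  [[0,0,12],0],
  [[0,0,16],0],
  [[0,0,16],0],
  [[0,0,12],0],
  [[0,0,0],0],
  [[0,0,0],0],
], newtons=30)

```text
clock: 6.57
ee_pos: [0.4154, -0.3418, 0.187]
tcp_rot: [0.925, 0.381, 0.0, 0.001]
force: [-0.0, 1.0, -1.6]
finger_gap: 0.0222
finger_force: 30.0
```

```bash
cat > ang.py <<'E'
from h import *
np.set_printoptions(precision=4,suppress=True)
def run(save=None):
    f=grab('wrist',save); o=robot.observe(); T=o['ee_pos']
    from scipy.spatial.transform import Rotation as R
    Rt=R.from_quat(o['tcp_rot']).as_matrix()
    z=f['range_z']; v,u=np.nonzero(z>0)
    pts=cv2.undistortPoints(np.c_[u,v].astype(float)[:,None],f['K'],np.array(f['dist_coeffs'],float))[:,0]
    fc=np.c_[pts[:,0],-pts[:,1],-np.ones(len(u))]*z[v,u][:,None]
    Mi=np.linalg.inv(f['camera_from_world']); P=fc@Mi[:3,:3].T+Mi[:3,3]
    L=(P-T)@Rt   # tool frame
    c=f['image'][v,u].astype(int)
    # handle +x face: flat, colour grey, |y|<9mm, z between -40 and +5
    s=(abs(L[:,1])<.009)&(L[:,2]>-.045)&(L[:,2]<.0)&(abs(L[:,0])<.04)
    if s.sum()>30:
        q=L[s]; 
        for _ in range(4):
            k=np.polyfit(q[:,2],q[:,0],1); r=q[:,0]-np.polyval(k,q[:,2]); q=q[abs(r)<max(2*r.std(),.001)]
        print('handle face n',len(q),'tilt',np.degrees(np.arctan(k[0])),'std',r.std(),'x0 at grasp',np.polyval(k,-.019))
    s=(abs(L[:,1])<.006)&(L[:,2]>.018)&(L[:,2]<.075)&(abs(L[:,0])<.06)
    q=L[s]
    b=q[np.argsort(q[:,2])]
    for lo in np.arange(.01,.08,.005):
        m=(abs(L[:,1])<.012)&(L[:,2]>lo)&(L[:,2]<lo+.005)&(L[:,0]<.06)&(L[:,0]>-.02)
        if m.sum(): print(round(lo,3),m.sum(),'x max/med',L[m,0].max(),np.median(L[m,0]),'y',np.median(L[m,1]), 'width',np.ptp(L[m,1]))
    for d in cams.tip_of(f,'probe_tip')[:2]:
        p=at_depth(f,d['uv']); print('tip net',d['p'],d['uv'],p,(p-T)@Rt if p is not None else '')
    return f
if __name__=='__main__': run('wr3.png'); print(robot.observe()['ee_pos'],robot.observe()['clock'])
E
python3 ang.py
```

```text
handle face n 1947 tilt 18.927398572655854 std 0.0007825255930678119 x0 at grasp 0.016162881523334074
0.015 7 x max/med 0.024319349801313745 0.02375906374739391 y 0.0009707883826776792 width 0.007570763903540874
0.02 75 x max/med 0.025945838570711567 0.024250733860198544 y 0.00029597202311903173 width 0.012003108999700824
0.025 71 x max/med 0.028078878444075247 0.025696585635407762 y 0.0010064952201612185 width 0.013664631952198487
0.03 76 x max/med 0.029796927993842707 0.027000342333255354 y 0.0006740961462251146 width 0.013875080735811547
0.035 59 x max/med 0.03086676676916785 0.028823168163390273 y 0.0003282975988321769 width 0.01275348412734495
0.04 58 x max/med 0.031724820202507394 0.029967856727400693 y 0.00033349897895473075 width 0.012969380853558993
0.045 2 x max/med 0.02865280556855493 0.02786682241568019 y 0.006879078602202025 width 0.000780390964456674
0.05 14 x max/med 0.031436761832858325 0.030221156022579528 y 0.0007482129362926269 width 0.005557940303780252
0.055 11 x max/med 0.03156076694437398 0.03102361723605705 y 0.0003598993159026162 width 0.0056164283652434385
tip net 0.39 [318.6, 179.7] [ 0.4358 -0.3194  0.1325] [ 0.0304 -0.0008  0.0531]
[ 0.4145 -0.341   0.1848] 6.6667
```

View pics/wr3.png

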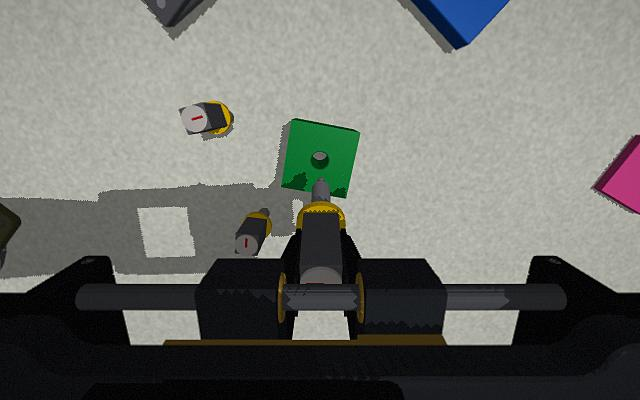

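>>> drive_tool([
  [[0,0,15],-6.8],
  [[5,20,5],-6.8],
  [[5,30,0],-6.8],
  [[5,30,0],-6.8],
  [[5,30,0],-6.8],
  [[5,30,0],-6.8],
  [[5,30,0],-6.8],
  [[6,30,0],-6.8],
  [[6,30,0],0],
  [[5,30,0],0],
  [[5,30,-5],0],
  [[5,30,-10],0],
  [[5,30,-15],0],
  [[0,20,-10],0],
  [[0,4,-10],0],
  [[0,0,0],0],
  [[0,0,0],0],
  [[0,0,0],0],
])

```text
clock: 8.17
ee_pos: [0.4771, 0.0317, 0.1558]
tcp_rot: [0.996, -0.084, 0.0, 0.0]
force: [0.7, 0.4, -0.9]
finger_gap: 0.0217
finger_force: 30.0
```

```bash
cat > m2.py <<'E'
from h import *
from scipy.spatial.transform import Rotation as R
np.set_printoptions(precision=4,suppress=True)
def cloud(f):
    o=robot.observe(); T=o['ee_pos']; Rt=R.from_quat(o['tcp_rot']).as_matrix()
    z=f['range_z']; v,u=np.nonzero(z>0)
    pts=cv2.undistortPoints(np.c_[u,v].astype(float)[:,None],f['K'],np.array(f['dist_coeffs'],float))[:,0]
    fc=np.c_[pts[:,0],-pts[:,1],-np.ones(len(u))]*z[v,u][:,None]
    Mi=np.linalg.inv(f['camera_from_world']); P=fc@Mi[:3,:3].T+Mi[:3,3]
    return u,v,P,(P-T)@Rt,T,Rt
def plane(Q,it=300,tol=.0012,seed=0):
    g=np.random.default_rng(seed);best=None
    for _ in range(it):
        a=Q[g.choice(len(Q),3,False)];n=np.cross(a[1]-a[0],a[2]-a[0]);l=np.linalg.norm(n)
        if l<1e-7: continue
        n/=l; m=abs((Q-a[0])@n)<tol
        if best is None or m.sum()>best.sum(): best=m
    B=Q[best];c=B.mean(0);n=np.linalg.svd(B-c)[2][2];return n,c,best.sum()
if __name__=='__main__':
    import sys
    f=grab('wrist',sys.argv[1]); u,v,P,L,T,Rt=cloud(f)
    im=f['image'].astype(int)
    s=(abs(L[:,1])<.009)&(L[:,2]>-.032)&(L[:,2]<.002)&(abs(L[:,0])<.04)
    n,c,k=plane(L[s]); n*=np.sign(n[0]); print('face n tool',n,'tilt',np.degrees(np.arctan2(-n[2],n[0])),'lat',np.degrees(np.arcsin(n[1])),k,s.sum(),'x@grasp',c[0]-(n[2]/n[0])*(-.019-c[2]))
    m=max(cams.outline_of(f,'stage_plate'),key=lambda d:d['p'])['mask']; m=cv2.erode(m.astype(np.uint8),np.ones((9,9)))>0
    pn,pc,k2=plane(L[m[v,u]]); pn*=-np.sign(pn[2]); wn=Rt@pn
    print('plate n tool',pn,'tilt',np.degrees(np.arctan2(-pn[0],-pn[2])),'lat',np.degrees(np.arcsin(pn[1])),'world',wn,k2)
    Wc=T+Rt@pc
    for nm,mm in [('red',(im[:,:,0]>im[:,:,1]+50)&(im[:,:,0]>im[:,:,2]+50)),('blue',(im[:,:,2]>im[:,:,0]+50))]:
        mm=(mm&(m>0)).astype(np.uint8); nn,lab,st,ce=cv2.connectedComponentsWithStats(mm)
        for i in range(1,nn):
            if st[i,4]>30: q=at_plane(f,ce[i],wn,Wc); print(nm,st[i],ce[i],q,'tool',(q-T)@Rt)
    # plunger/barrel profile
    for lo in np.arange(.014,.075,.004):
        q=(abs(L[:,1])<.012)&(L[:,2]>lo)&(L[:,2]<lo+.004)&(L[:,0]<.05)&(L[:,0]>0)&(((L-pc)@pn)>.008)
        if q.sum()>3: print(round(lo+.002,3),q.sum(),'x hi',np.percentile(L[q,0],90),np.median(L[q,0]),'y',(L[q,1].max()+L[q,1].min())/2,np.ptp(L[q,1]))
    for d in cams.tip_of(f,'probe_tip')[:2]:
        p=at_depth(f,d['uv']); print('tip net',d['p'],d['uv'],p,(p-T)@Rt if p is not None else '')
    print('T',T,robot.observe()['clock'],robot.observe()['force'])
E
python3 m2.py wr4.png
```

```text
face n tool [ 0.9518  0.0005 -0.3068] tilt 17.86598291483307 lat 0.029819600273210317 1287 1439 x@grasp 0.01501897126034892Traceback (most recent call last):
  File "m2.py", line 26, in <module>
    pn,pc,k2=plane(L[m[v,u]]); pn*=-np.sign(pn[2]); wn=Rt@pn
             ~~~~~^^^^^^^^^^^
  File "m2.py", line 18, in plane
    B=Q[best];c=B.mean(0);n=np.linalg.svd(B-c)[2][2];return n,c,best.sum()
                            ~~~~~~~~~~~~~^^^^^
    u, s, vh = gufunc(a, signature=signature)
               ~~~~~~^^^^^^^^^^^^^^^^^^^^^^^^
numpy._core._exceptions._ArrayMemoryError: Unable to allocate 12.0 GiB for an array with shape (40057, 40057) and data type float64
```

View pics/wr4.png

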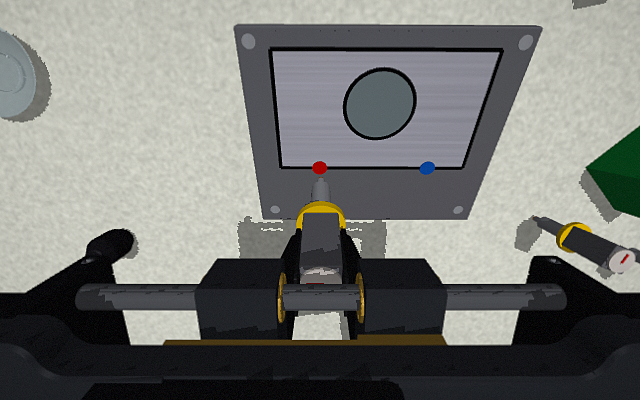

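```bash
sed -i 's/np.linalg.svd(B-c)\[2\]\[2\]/np.linalg.svd(B-c,full_matrices=False)[2][2]/' m2.py; python3 m2.py wr5.png
```

```text
face n tool [ 0.9514 -0.0041 -0.3079] tilt 17.934914084818015 lat -0.2352711450757298 1295 1448 x@grasp 0.015409383571960094
plate n tool [-0.3434 -0.0001 -0.9392] tilt 20.084607557441377 lat -0.0031514928471408936 world [-0.3399  0.0582  0.9386] 39785
0.02 16 x hi 0.024164565412279286 0.023657903325525653 y -0.00011288160895122495 0.00757881137691272
0.024 54 x hi 0.02505146089082923 0.02393437001054995 y -0.0004896217598593746 0.012630330977511168
0.028 58 x hi 0.02614527744429906 0.025056169630716028 y -0.00012862553281363332 0.013569455592925814
0.032 65 x hi 0.0275172062250445 0.026213673213471577 y -8.873793419359984e-05 0.0138487869250521
0.036 53 x hi 0.028727115840155557 0.027725992477988896 y -0.0004332594891101036 0.013263028238994851
0.04 54 x hi 0.03000984240492971 0.028765278768157106 y -9.787030187457559e-05 0.01278290034283199
0.044 45 x hi 0.03127523132992865 0.02972700843271495 y -9.720249462940147e-05 0.012987492255997386
0.048 4 x hi 0.030878137340410252 0.029470464201689174 y 0.002967339244576041 0.006894148929850907
0.056 18 x hi 0.03124278561229327 0.030430236141537937 y -9.719110794824989e-05 0.005615020713648951
0.06 5 x hi 0.03138460724499417 0.031199587014442885 y -9.625263824310985e-05 0.004014985516718668
tip net 0.59 [319.5, 177.6] [0.5086 0.0272 0.0991] [ 0.0312 -0.0009  0.0575]
tip net 0.56 [531.6, 217.9] [ 0.3969 -0.2096  0.0025] [-0.039   0.2514  0.154 ]
T [0.4775 0.0316 0.1566] 8.4167 [ 0.3036 -0.5787 -0.1856]
```

>>> drive_tool([
  [[0,-4,15],0],
  [[0,-20,15],0],
  [[-5,-30,15],0],
  [[-5,-30,5],0],
  [[-5,-30,0],0],
  [[-5,-30,0],0],
  [[-6,-30,0],6.8],
  [[-6,-30,0],6.8],
  [[-5,-30,0],6.8],
  [[-5,-30,0],6.8],
  [[-5,-30,0],6.8],
  [[-5,-30,0],6.8],
  [[-5,-30,0],6.8],
  [[-5,-20,-5],6.8],
  [[-5,0,-15],0],
  [[0,0,0],0],
  [[0,0,0],0],
  [[0,0,0],0],
])

```text
clock: 9.92
ee_pos: [0.4101, -0.3412, 0.1862]
tcp_rot: [0.925, 0.381, 0.0, 0.0]
force: [-0.5, 0.2, -0.6]
finger_gap: 0.0219
finger_force: 30.0
```

>>> drive_tool([
  [[5,0,-10],0],
  [[0,0,-16],0],
  [[0,0,-16],0],
  [[0,0,-14],0],
  [[2,2,-8],0],
  [[2,2,-8],0],
  [[2,2,-8],0],
  [[1,1,-4],0],
  [[0,0,0],0],
  [[0,0,0],0],
])

```text
clock: 10.75
ee_pos: [0.4223, -0.3343, 0.1019]
tcp_rot: [0.925, 0.381, 0.0, 0.0]
force: [-0.2, -0.9, -1.6]
finger_gap: 0.0218
finger_force: 30.0
```

>>> drive_tool([
  [[0,0,0],0],
  [[0,0,0],0],
  [[0,0,0],0],
  [[-0.7,-0.7,0],0],
  [[-0.7,-0.7,0],0],
  [[-0.8,-0.8,0],0],
  [[0,0,0],0],
  [[0,0,0],0],
], newtons=4)

```text
clock: 11.42
ee_pos: [0.4198, -0.3367, 0.1018]
tcp_rot: [0.925, 0.381, 0.0, 0.0]
force: [0.6, 0.2, -1.0]
finger_gap: 0.0218
finger_force: 4.0
```

>>> drive_tool([
  [[0,0,0],0],
  [[0,0,0],0],
  [[0,0,0],0],
  [[-1,-1,4],0],
  [[-2,-2,8],0],
  [[-2,-2,8],0],
  [[-2,-2,8],0],
  [[0,0,12],0],
  [[0,0,16],0],
  [[0,0,16],0],
  [[0,0,12],0],
  [[0,0,0],0],
  [[0,0,0],0],
], newtons=30)

```text
clock: 12.5
ee_pos: [0.4131, -0.3441, 0.187]
tcp_rot: [0.925, 0.381, 0.0, 0.001]
force: [-0.7, 0.2, -1.7]
finger_gap: 0.022
finger_force: 30.0
```

```bash
python3 ang.py | head -1; python3 m2.py wr6.png 2>&1 | grep -a face
```

```text
handle face n 2009 tilt 20.52819106405973 std 0.0007464602371915272 x0 at grasp 0.01664551706598617
face n tool [ 0.9426 -0.007  -0.3339] tilt 19.50540989728384 lat -0.40375627857742413 1314 1511 x@grasp 0.016283045158289093
```

>>> drive_tool([
  [[0,0,15],-6.8],
  [[5,20,5],-6.8],
  [[5,30,0],-6.8],
  [[5,30,0],-6.8],
  [[5,30,0],-6.8],
  [[5,30,0],-6.8],
  [[5,30,0],-6.8],
  [[6,30,0],-6.8],
  [[6,30,0],0],
  [[5,30,0],0],
  [[5,30,-5],0],
  [[5,30,-10],0],
  [[5,30,-15],0],
  [[0,20,-10],0],
  [[0,4,-10],0],
  [[0,0,0],0],
  [[0,0,0],0],
  [[0,0,0],0],
])

```text
clock: 14.25
ee_pos: [0.475, 0.0295, 0.156]
tcp_rot: [0.996, -0.084, 0.0, 0.0]
force: [0.2, -0.1, -1.4]
finger_gap: 0.022
finger_force: 30.0
```

```bash
sed -i 's/mm=(mm&(m>0))/hull=cv2.dilate(m.astype(np.uint8),np.ones((25,25)))>0; mm=(mm\&hull)/' m2.py; python3 m2.py wr7.png
```

```text
face n tool [ 0.9431  0.0006 -0.3325] tilt 19.423237351476303 lat 0.034681058107514665 1342 1515 x@grasp 0.015516014606149112
plate n tool [-0.3434 -0.0001 -0.9392] tilt 20.085825531326066 lat -0.00818697859017651 world [-0.3396  0.0584  0.9387] 39905
red [309 159  16  14 166] [316.3735 165.741 ] [0.5087 0.0278 0.0569] tool [ 0.0331 -0.0041  0.0996]
blue [417 160  16  13 162] [424.3642 165.9506] [ 0.4915 -0.0719  0.0569] tool [0.0329 0.097  0.0996]
0.02 36 x hi 0.02564416598018412 0.024750440487757923 y -0.00026759939986989705 0.01031978586568011
0.024 55 x hi 0.02665011876712119 0.025600423399623793 y 0.0001052843881803084 0.012631266398587079
0.028 70 x hi 0.02810109356369597 0.026620374120520082 y -0.00025051824569422227 0.013575375763508871
0.032 59 x hi 0.029230070050098807 0.028222233529399458 y -0.00024819705844253154 0.013815651807548946
0.036 53 x hi 0.03057925984673974 0.029411234560685076 y -0.0005985078721677363 0.013222517368791598
0.04 62 x hi 0.03206738671019974 0.030852040651790202 y -0.0002642606280296735 0.01273250605839341
0.044 40 x hi 0.03328385956577306 0.03222614808611651 y -0.00024721882171800614 0.012916836063493527
0.052 5 x hi 0.03284473062757883 0.03245317633323184 y -0.00025510510052096757 0.003926549516177254
0.056 19 x hi 0.033684034645716836 0.03274787806818593 y -0.0002558052525585997 0.00557678189051658
0.06 5 x hi 0.033758877905273765 0.03370565157698972 y -0.000663521464002299 0.004818510013987222
tip net 0.58 [529.5, 218.4] [ 0.3935 -0.2104  0.0007] [-0.0404  0.2501  0.1557]
tip net 0.57 [319.8, 173.1] [0.5009 0.0259 0.0553] [ 0.0257 -0.0009  0.1012]
T [0.4753 0.0294 0.1564] 14.4 [-0.4051 -0.341  -0.7829]
```

>>> drive_tool([
  [[-1,2,-8],0],
  [[-1.1,2.3,-10],0],
  [[0,0,-7],0],
  [[0,0,-3.7],0],
  [[0,0,0],0],
  [[0,0,0],0],
])

```text
clock: 14.9
ee_pos: [0.4723, 0.0348, 0.1263]
tcp_rot: [0.996, -0.084, -0.001, 0.0]
force: [-0.5, 0.0, -1.8]
finger_gap: 0.0217
finger_force: 30.0
```

```bash
cat > m3.py <<'E'
from m2 import *
import sys
def meas(name,N):
    f=grab('wrist',name); u,v,P,L,T,Rt=cloud(f); F=[]
    m=max(cams.outline_of(f,'stage_plate'),key=lambda d:d['p'])['mask']; m=cv2.erode(m.astype(np.uint8),np.ones((9,9)))>0
    pn,pc,_=plane(L[m[v,u]]); pn*=-np.sign(pn[2]); wn=Rt@pn; Wc=T+Rt@pc
    s=(abs(L[:,1])<.009)&(L[:,2]>-.032)&(L[:,2]<.002)&(abs(L[:,0])<.04)
    n,c,_=plane(L[s]); n*=np.sign(n[0]); t=np.arctan2(-n[2],n[0]); print('tilt',np.degrees(t),'plate',np.degrees(np.arctan2(-pn[0],-pn[2])))
    h=(L-pc)@pn; e=np.array([np.cos(t),0,-np.sin(t)])
    q=(abs(L[:,1])<.0035)&(L[:,0]<.06)&(L[:,0]>0)&(L[:,2]>.005)&(h>-.002)&(h<.05)&(L@e<.045)
    for lo in np.arange(-.002,.036,.002):
        k=q&(h>=lo)&(h<lo+.002)&(L@e<.03)
        if k.sum(): print(round(lo*1e3+1),k.sum(),'perp',(L[k]@e).max()*1e3,np.median(L[k]@e)*1e3)
    im=f['image'].astype(int); hull=cv2.dilate(m.astype(np.uint8),np.ones((25,25)))>0
    for nm,mm in [('red',(im[:,:,0]>im[:,:,1]+50)&(im[:,:,0]>im[:,:,2]+50)),('blue',(im[:,:,2]>im[:,:,0]+50))]:
        yy,xx=np.nonzero(mm&hull)
        if len(xx): ce=((xx.min()+xx.max())/2,(yy.min()+yy.max())/2); p=at_plane(f,ce,wn,Wc); print(nm,len(xx),ce,'tool',(p-T)@Rt*1e3,'e',(p-T)@Rt@e*1e3,'world',p)
    for i in range(N): cams.grab_frame('top'); F.append(robot.observe()['force'])
    F=np.array(F)
    if N: print('F',F.mean(0),F.std(0),'normal',(F@wn).mean(),(F@wn).std()/N**.5)
    print('T',T,robot.observe()['clock'])
meas(sys.argv[1],int(sys.argv[2]))
E
python3 m3.py wr8.png 12
```

```text
tilt 19.450027306183728 plate 20.18817655152438
-1 46 perp 29.852837679175366 23.334855084957223
1 169 perp 29.939984772787835 16.145839527911946
3 1 perp 17.784860534049255 17.784860534049255
11 3 perp 12.221766507191289 12.16193998689011
13 8 perp 12.710188579844504 12.078362851128547
15 11 perp 12.935880383986769 12.05762656638222
17 7 perp 12.76486622242771 12.416706704866677
25 12 perp 16.717076772621734 16.19733391090047
27 15 perp 16.812012656685692 16.21211530387455
29 10 perp 16.979964043261713 16.308412816418283
31 17 perp 17.08496568708164 16.44056450820313
33 17 perp 17.312898532793607 16.285643680560174
35 13 perp 17.527684633120096 16.555089232491365
red 202 (np.float64(315.5), np.float64(194.0)) tool [11.1991 -4.538  79.3497] e -15.862224464136231 world [0.4845 0.0374 0.0475]
blue 210 (np.float64(377.5), np.float64(186.5)) tool [18.799  49.6673 76.4655] e -7.735604326060387 world [ 0.4829 -0.0173  0.0504]
F [ 0.0085 -0.0146 -1.3639] [0.5495 0.5174 0.4427] normal -1.2839413235935695 0.12232366098698161
T [0.4727 0.0348 0.1269] 15.6
```

```bash
python3 - <<'E'
s=open('m3.py').read()
s=s.replace("        yy,xx=np.nonzero(mm&hull)\n","        k_,lab,st,_=cv2.connectedComponentsWithStats((mm&hull).astype(np.uint8)); yy,xx=np.nonzero(lab==1+np.argmax(st[1:,4])) if k_>1 else ([],[])\n        xx,yy=np.array(xx),np.array(yy)\n")
s=s.replace("    for i in range(N)","    ky=(abs(L[:,1])<.012)&(L[:,2]>.02)&(L[:,0]<.05)&(L[:,0]>0)&(h>.02); print('probe y',(L[ky,1].max()+L[ky,1].min())*500)\n    for i in range(N)")
open('m3.py','w').write(s)
E
python3 m3.py wr9.png 0 | egrep -a 'red|blue|y|T'
```

```text
red 201 (np.float64(322.0), np.float64(168.0)) tool [36.6937  1.0829 70.023 ] e 11.132753589570003 world [0.5086 0.0275 0.0569]
blue 209 (np.float64(442.5), np.float64(168.0)) tool [ 36.7411 101.8991  69.8473] e 11.236209143687791 world [ 0.4918 -0.0719  0.0571]
probe y -0.21219128592212888
T [0.4726 0.0347 0.127 ] 15.7
```

>>> drive_tool([
  [[1.2,-1.4,0.5],0],
  [[1.0,-0.2,-2.8],0],
  [[1.0,-0.2,-2.8],0],
  [[1.0,-0.1,-2.8],0],
  [[0,0,0],0],
  [[0.17,-0.03,-0.47],0],
  [[0.17,-0.03,-0.47],0],
  [[0.17,-0.03,-0.47],0],
  [[0.17,-0.03,-0.47],0],
  [[0.17,-0.03,-0.47],0],
  [[0.17,-0.03,-0.47],0],
  [[0.17,-0.03,-0.47],0],
  [[0.17,-0.03,-0.47],0],
  [[0,0,0],0],
])

```text
clock: 16.87
ee_pos: [0.4782, 0.0326, 0.1153]
tcp_rot: [0.996, -0.084, -0.0, -0.0]
force: [-1.0, 0.4, 0.5]
finger_gap: 0.0219
finger_force: 30.0
```

```bash
python3 m3.py wr10.png 14
python3 - <<'E'
import cv2
i=cv2.imread('pics/wr10.png')[120:270,250:470]; cv2.imwrite('pics/crop10.png',cv2.resize(i,None,fx=3.5,fy=3.5,interpolation=cv2.INTER_CUBIC))
E
```

```text
tilt 19.748378246269418 plate 20.181721973941624
-1 56 perp 29.85460889472639 23.687751063657625
1 134 perp 29.452648751261385 19.37777685630656
3 11 perp 16.288247421285643 12.706643292148529
5 5 perp 13.442632446742016 13.009185244352595
11 4 perp 16.600492339930348 16.30526061393861
13 8 perp 17.16403509395148 16.686459723066264
15 13 perp 17.360529594593043 16.803615192569705
17 15 perp 16.93338693605557 16.63774418672869
19 15 perp 17.422186128135976 16.45747448084245
21 12 perp 17.25305867035213 16.812712953268168
23 15 perp 17.313926729972174 16.609147955517567
25 16 perp 17.688305333412895 16.67606453421177
27 19 perp 17.600079545521577 16.475275691684754
29 13 perp 18.078081610293843 16.86226688545043
31 15 perp 17.683838780747315 16.969083616296707
33 19 perp 17.723642883812527 16.524871210241944
35 17 perp 17.51350638392026 16.704605996077966
red 118 (np.float64(320.5), np.float64(176.0)) tool [32.4848 -0.1713 57.8228] e 11.036520015027206 world [0.5102 0.0274 0.0575]
blue 216 (np.float64(446.0), np.float64(178.0)) tool [ 30.7528 100.7698  58.2972] e 9.2460155025711 world [ 0.4917 -0.0719  0.057 ]
probe y -0.20072495763521916
F [-0.7867  0.1632 -0.1702] [0.5774 0.4955 0.4596] normal 0.11723516209736576 0.13233921645775804
T [0.4782 0.0326 0.1153] 17.6667
```

View pics/crop10.png

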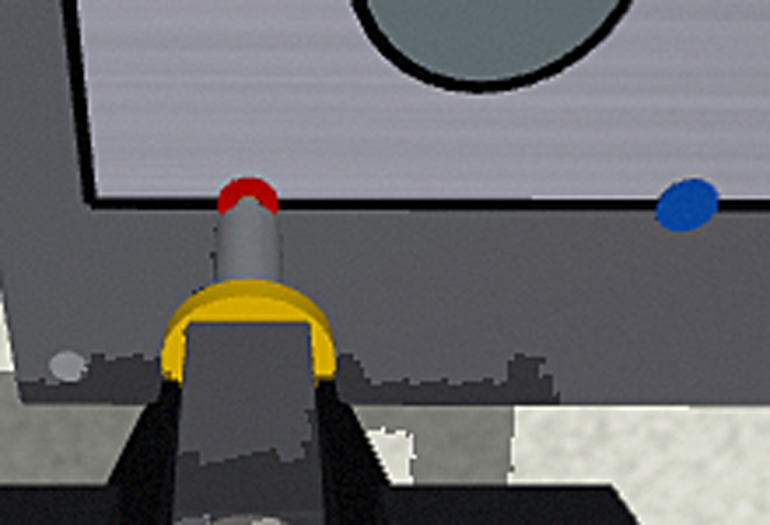

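>>> drive_tool([
  [[-0.23,-0.8,-0.03],0],
  [[-0.37,-1.63,-0.03],0],
  [[-0.37,-1.63,-0.03],0],
  [[-0.37,-1.63,-0.03],0],
  [[-0.37,-1.63,-0.03],0],
  [[-0.28,-1.64,0],0],
  [[-0.28,-1.64,0],0],
  [[-0.28,-1.64,0],0],
  [[-0.28,-1.64,0],0],
  [[-0.28,-1.64,0],0],
  [[-0.28,-1.64,0],0],
  [[-0.28,-1.64,0],0],
  [[-0.28,-1.64,0],0],
  [[-0.28,-1.64,0],0],
  [[-0.28,-1.64,0],0],
  [[-0.28,-1.64,0],0],
  [[-0.28,-1.64,0],0],
  [[-0.28,-1.64,0],0],
  [[-0.28,-1.64,0],0],
  [[-0.28,-1.64,0],0],
])

```text
clock: 19.33
ee_pos: [0.4722, 0.0005, 0.1151]
tcp_rot: [0.996, -0.084, -0.0, -0.0]
force: [0.4, 0.7, -0.2]
finger_gap: 0.0218
finger_force: 30.0
```

```bash
python3 m3.py wr11.png 0
```

```text
tilt 19.65134329387298 plate 89.60330808253086
probe y 0.012698513667560966
T [0.4722 0.0002 0.1151] 19.4333
```

>>> drive_tool([
  [[-0.28,-1.64,0],0],
  [[-0.28,-1.64,0],0],
  [[-0.28,-1.64,0],0],
  [[-0.28,-1.64,0],0],
  [[-0.28,-1.64,0],0],
  [[-0.28,-1.64,0],0],
  [[-0.28,-1.64,0],0],
  [[-0.28,-1.64,0],0],
  [[-0.28,-1.64,0],0],
  [[-0.28,-1.64,0],0],
  [[-0.28,-1.64,0],0],
  [[-0.28,-1.64,0],0],
  [[-0.28,-1.64,0],0],
  [[-0.28,-1.64,0],0],
  [[-0.28,-1.64,0],0],
  [[-0.28,-1.64,0],0],
  [[-0.28,-1.64,0],0],
  [[-0.28,-1.64,0],0],
  [[-0.28,-1.64,0],0],
  [[-0.28,-1.64,0],0],
])

```text
clock: 21.1
ee_pos: [0.4667, -0.0323, 0.1152]
tcp_rot: [0.996, -0.084, 0.0, 0.0]
force: [0.6, 1.2, 0.8]
finger_gap: 0.0216
finger_force: 30.0
```

```bash
python3 m3.py wr12.png 0
```

```text
tilt 19.575410746702588 plate 20.187232541546994
-1 68 perp 29.974714347781216 20.77434212706316
1 127 perp 29.69280438915806 20.782952199825683
3 7 perp 13.401040426198243 12.685873763991538
5 3 perp 13.391003918761209 13.070957053297933
7 1 perp 13.202281612460366 13.202281612460366
11 3 perp 16.733892925130977 16.08766853482517
13 12 perp 17.22906547851576 16.755250890088288
15 12 perp 17.465155821121478 16.557512148857068
17 11 perp 17.431569820453944 16.919665774618394
19 14 perp 17.669231678669163 16.691161996256998
21 16 perp 17.533291657697497 16.745583360631887
23 14 perp 17.61440603192013 16.777842136990703
25 15 perp 17.725124224489775 16.8601750281873
27 16 perp 17.753532696362182 16.80972002351071
29 20 perp 17.449210406532046 16.632766825023534
31 15 perp 17.198183497928213 16.89668984745295
33 16 perp 17.408465047839957 16.67443770423313
35 16 perp 17.717002213069005 16.76811336570508
red 214 (np.float64(238.0), np.float64(177.0)) tool [ 31.5943 -66.7586  58.1165] e 10.296392580309396 world [0.5089 0.0279 0.057 ]
blue 216 (np.float64(363.5), np.float64(177.5)) tool [31.1694 33.9672 58.1804] e 9.874701055029432 world [ 0.4916 -0.0713  0.057 ]
probe y -0.5780317433308853
T [ 0.4666 -0.0326  0.1151] 21.2
```

>>> drive_tool([
  [[-0.28,-1.64,0],0],
  [[-0.28,-1.64,0],0],
  [[-0.28,-1.64,0],0],
  [[-0.28,-1.64,0],0],
  [[-0.28,-1.64,0],0],
  [[-0.28,-1.64,0],0],
  [[-0.28,-1.64,0],0],
  [[-0.28,-1.64,0],0],
  [[-0.28,-1.64,0],0],
  [[-0.28,-1.64,0],0],
  [[-0.28,-1.64,0],0],
  [[-0.28,-1.64,0],0],
  [[-0.28,-1.64,0],0],
  [[-0.28,-1.64,0],0],
  [[-0.28,-1.64,0],0],
  [[-0.28,-1.64,0],0],
  [[-0.28,-1.64,0],0],
  [[-0.28,-1.64,0],0],
  [[-0.28,-1.64,0],0],
  [[-0.28,-1.64,0],0],
])

```text
clock: 22.87
ee_pos: [0.4611, -0.065, 0.1151]
tcp_rot: [0.996, -0.084, 0.0, -0.0]
force: [0.1, 0.3, -1.1]
finger_gap: 0.022
finger_force: 30.0
```

>>> drive_tool([
  [[-0.15,-0.9,0],0],
  [[0,0,0],0],
  [[0,0,0],0],
  [[0.17,-0.03,-0.47],0],
  [[0.17,-0.03,-0.47],0],
  [[0.17,-0.03,-0.47],0],
  [[0.17,-0.03,-0.47],0],
  [[0.17,-0.03,-0.47],0],
  [[0,0,0],0],
  [[0,0,0],0],
])

```text
clock: 23.7
ee_pos: [0.4618, -0.066, 0.1128]
tcp_rot: [0.996, -0.084, -0.0, 0.0]
force: [-1.6, -0.5, 0.4]
finger_gap: 0.022
finger_force: 30.0
```

```bash
python3 m3.py wr13.png 30;  python3 - <<'E'
import cv2
i=cv2.imread('pics/wr13.png')[120:270,200:420]; cv2.imwrite('pics/crop13.png',cv2.resize(i,None,fx=3.5,fy=3.5,interpolation=cv2.INTER_CUBIC))
E
```

```text
tilt 19.681267816518428 plate 20.20218964755209
-1 61 perp 29.572397400771028 22.21626300484036
1 132 perp 29.793886076961087 19.903775344074706
9 6 perp 17.008177652368058 16.23628047307151
11 13 perp 17.26133476227369 16.609304257936163
13 7 perp 17.305231040419006 16.812831354731827
15 18 perp 17.37030753613241 16.59178519673402
17 16 perp 17.541901649687723 16.714880707395935
19 11 perp 16.990337845595548 16.6493842877637
21 18 perp 17.58559966028407 16.698621676432303
23 15 perp 17.541841067896257 16.683500106071758
25 15 perp 17.601160630797203 16.76665292514896
27 13 perp 17.384808823110035 16.953207725602237
29 18 perp 18.097652051837223 16.878934515147186
31 18 perp 17.691725393647435 16.79606962620181
33 16 perp 17.555306328621327 16.79738069410517
35 20 perp 18.165910558891575 16.966105111806744
red 219 (np.float64(194.0), np.float64(179.0)) tool [  30.4719 -100.9522   55.9664] e 9.842952672579123 world [0.5087 0.0284 0.0568]
blue 105 (np.float64(321.5), np.float64(177.0)) tool [32.2322  0.638  55.1854] e 11.763483629501412 world [ 0.4934 -0.0721  0.0576]
probe y -0.12732226897572757
F [-0.8957 -0.7281  0.4221] [0.3886 0.612  0.5639] normal 0.6577873314658174 0.09675774304550436
T [ 0.4618 -0.0661  0.1128] 25.3
```

View pics/crop13.png

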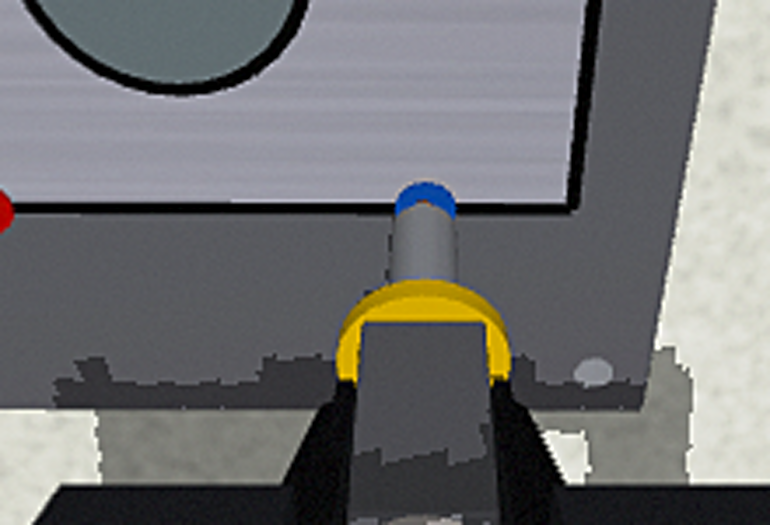

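```bash
python3 -c "
from plant import robot; print(robot.job_done())"
```

```text
the job is handed in; nothing more can be done
None
```

The job is handed in with the probe still held on the blue dot: run along the seam from the red dot at about 2 cm/s, within about 1° of square to the face, plunger pressed in about 6 mm, and the arm still at about 25 s on the clock.

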